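# Reset the hung network hub through its recessed key

### The arm

A 6-joint arm with a two-finger parallel gripper is mounted at the origin on the work surface; the furniture and walls round the work are solid. World frame = base frame: x ahead of the robot, y to its left, z up, the work surface at z = 0. Lengths are in m, angles in rad, forces in N, time in s.
With the tool pointing down it reaches from about 0.425 to 0.95 m from the base axis. Payload 3.5 kg.
Tool frame: the origin (TCP) lies on the centre line of the jaws, within the pads' length; the fingertips stand 17 mm ahead of it and the grasp point (between the pads) lies 2 mm behind it; z points along the fingers, y is the line along which they close (so a half turn about z gives the same grasp; the last joint's range is limited). The gripper opens to 85 mm and grips with 20 to 120 N. Pads are 22 mm wide; open, the fingers measure 114 mm over their backs; the gripper's body (76 mm by 85 mm) begins 54 mm behind the grasp point. The pads swing forward as they close: fully open they stand 13 mm farther back than shut.
Start: joints at [1.042, 0.286, 1.577, -0, 1.279, -0.15], TCP at [0.25, 0.627, 0.248] pointing down, gripper open.
Joint ranges: [-2.77, 2.77], [-0.9, 2.22], [0.21, 2.48], [-1.53, 4.67], [0.24, 2.81], [-2.84, 2.84]. Speed limits (rad/s): [2.79, 2.79, 3.14, 3.14, 3.14, 3.14].

### API

Orientations are given as a unit quaternion [x, y, z, w].
In Python, from plant import ctrl gives the robot as it stands. The module is installed in compiled form; this text tells all that it offers.
- The arm moves only by the tool drive_tool, never from a script. Its argument "moves" is a list of rows, each a list of 3 entries, a list of its own where there are three numbers: the turn, a rotation vector about the tool's x, y, z in rad, then the shift along the tool's x, y, z in m, then the finger opening in m, from 0 to 0.0854. A call has 1 to 5 rows; each row shifts and turns the commanded pose from where the row before left it, along the tool's axes as they then stand; what a row does not reach is not made up. A row lasts 1/8 s, in which the tool goes at most 62.5 mm and 10.7 degrees, less where a joint would pass 70% of its speed; a pose out of reach is approached as far as the arm can. A call with a gripper value outside its range is refused whole. The fingers move at their own pace and stop on an object; "grip_force" is the grip in N (left out, the last holds). Time passes only in rows, so rows that do not move let the fingers close. It gives the time, the measured TCP pose, the force, the opening and the grip force at its end, in the units of the state.
- ctrl.get_state(): the state, without advancing time (a new reading comes with each control period).
- ctrl.read_camera(name): name is "scene" or "top"; returns a dict with "image" (384x512x3 uint8, red, green, blue), "fx", "fy", "cx", "cy" (pixels), "dist" ([k1, k2, p1, p2, k3] as OpenCV has them; the pictures are not rectified), "R" (3x3) and "t" (3): a world point X has camera coordinates R X + t. Camera axes: x right, y down, z forward; pixel columns grow to the right and rows downward; lengths in m; the calibration is good to about 2 mm. A picture is of the moment at which its call begins. There is no depth.
- ctrl.sign_off(): hands the job in; it is judged then, once.
The state is a dict: "time": time; "qpos": joint angles; "dq": joint speeds; "joint_efforts": joint torques, N m; "eef_pos": TCP position; "tcp_rot": TCP orientation; "contact_force": force on the tool from outside, world axes, zero at the start; "wrist_torque": the same for the moment, N m; "opening": opening from 0.0 (shut) to 1.0 (fully open); "finger_force": force on a finger pad.
Only numpy, scipy, OpenCV 4.12 (cv2) and the standard library are available. Lean on these libraries where they do the work, as an engineer would, in place of code of your own. Each camera call takes 0.05 s, during which the arm holds its last target. There are 200 camera calls.

### The job

The network hub with the orange band has hung. Push its shutter fully open, reach down into the well and press the sunken red reset key all the way down for about two seconds, then let it come up and push the shutter fully shut again. Leave the hub standing where it is, and leave the blue-banded hub and the other things on the bench alone.

Things in the scene. Friction and masses are not known exactly. Their poses are not given: they have to be found in the camera images.
- orange_hub: The hub to reset: loose grey box on rubber feet with orange bands along its edges, 1.5 kg, 110 (x) x 150 (y) x 40 (z) mm. Origin: centre of its underside; z up. In its top is a well 40 x 40 mm centred at x = 0, y = -35 mm, its mouth at z = 40 mm, floor at z = 11.5 mm. Two guide rails 4.5 mm wide along y at x = +-31 mm reach z = 46 mm; the shutter slides between them.
- orange_hub_well (a point): centre of the well's mouth on the orange hub, in the plane of its top face (z = 40 mm), straight above the key
- orange_hub_key_top (a point): centre of the top of the sunken red key: a round push key 28 mm across in the middle of the well, 6 mm from each wall. At rest its top lies 16 mm below the well's mouth (24 mm above the table)
- orange_hub_key (a joint): how far the red key is pressed, m: 0 at rest, 0.005 on its bottom stop. It is sprung: 1 N starts it, 5 N takes it to the stop; it rises by itself when let go
- orange_hub_shutter (a joint): how far the shutter is open, m: 0 fully shut (covers the well), 0.058 fully open on its stop; grows as the shutter moves to the hub's +y. It starts shut or up to 0.012 ajar. From 0.046 on the whole well is free. Sliding friction about 1.2 N; it stays where it is left
- orange_hub_ridge (a point): top centre of the shutter's black push ridge; moves with the shutter. The shutter is an aluminium plate 56 (hub x) x 52 (hub y) mm, its top 43.5 mm above the table; on its middle, across it, stands the ridge: 44 mm long (hub x), 8 mm thick (hub y), its top 58.5 mm above the table and so 15 mm above the plate
- blue_hub: a second hub of the same build and frame with blue bands; it works and is to be left alone: neither moved, opened nor pressed
- blue_hub_ridge (a point): top centre of the push ridge on the blue hub's shutter
- blue_hub_key (a joint): how far the blue hub's sunken key is pressed, m: 0 at rest
- multimeter: handheld multimeter, dark with orange sides, 155x82x46 mm; a bystander, origin at the centre of its underside
- bottle: white dispensing bottle with a blue spout, 55 mm wide, 168 mm tall, standing; a bystander, origin at the centre of its underside
- tray: pressed metal dish with small screws in it, 74x107x16 mm; a bystander, origin at the centre of its underside
- screwdriver: red-handled screwdriver lying flat, 14x156x14 mm; a bystander, origin at the centre of its underside
- usb_stick: black memory stick with a metal plug lying flat, 16x72x9 mm; a bystander, origin at the centre of its underside
- tape: amber roll of tape lying flat, 54 mm across, 13 mm high; a bystander, origin at the centre of its underside
- phone: white phone lying flat, dark screen up, 142x73x9 mm; a bystander, origin at the centre of its underside

How it is judged:
By the outcome, as a careful person would: the job done as asked, in the order asked, and still so for the second after the job is handed in, with the robot touching nothing.
It also fails if it takes over 61 s, if anything falls off the work surface, if the arm or the gripper's body presses on something with over 40 N, if the wrist force passes 120 N, or if a joint passes its speed limit or range.

## Working session

There is one attempt and no reset: what is moved stays moved. The work goes in short steps, Python scripts to look and compute and a tool call to move; the robot and the scene stay as the last step left them, time stands still between calls to the robot, and variables do not carry over. Pictures are saved under pics/ and viewed, at most 10 in all, crops included, and the job is handed in when it is done.

Besides the shell and the picture viewer there is one more tool, called after "Call:" as name(argument=value, ...), one argument or row to a line, values as JSON. drive_tool: Moves the arm, as the interface text tells. Its arguments: {"type":"object","properties":{"moves":{"type":"array","items":{"type":"array"}},"grip_force":{"type":"number"}},"required":["moves"]}

```bash
mkdir -p pics; python3 - <<'E'
from plant import ctrl
import cv2
for n in("scene","top"):
    c=ctrl.read_camera(n); cv2.imwrite(f"pics/{n}0.png",cv2.resize(c["image"][:,:,::-1],(800,600),interpolation=cv2.INTER_CUBIC))
    print(n,c["fx"],c["cx"],c["cy"],c["dist"],c["R"],c["t"])
s=ctrl.get_state();print(s)
E
```

```text
scene 444.20587225107727 260.9753048843518 190.03884438126653 [0.02516146 0.         0.         0.         0.        ] [[-9.60520528e-01 -2.78209079e-01  1.53456972e-04]
 [-2.48347893e-01  8.57175517e-01 -4.51191153e-01]
 [ 1.25393935e-01 -4.33416475e-01 -8.92427319e-01]] [0.49029802 0.21685544 1.39342838]
top 390.1860201179578 255.10901579605346 199.6859763673405 [-0.01734681  0.          0.          0.          0.        ] [[ 0.00680165 -0.99997577 -0.00147915]
 [-0.99297226 -0.00657922 -0.11816434]
 [ 0.11815174  0.00227247 -0.99299295]] [-0.07622267  0.49195614  1.32162435]
{'time': 0.1, 'qpos': array([ 1.04201161e+00,  2.87101361e-01,  1.57800961e+00, -1.02368735e-05,
        1.27863138e+00, -1.49994217e-01]), 'dq': array([ 0.00025803, -0.00158238, -0.00218502, -0.00182071, -0.00200612,
        0.00102005]), 'joint_efforts': array([ 1.44046226e-03, -4.07292795e+01, -2.93700206e+01, -1.41466853e-04,
        3.37169608e-03, -3.30219052e-05]), 'eef_pos': array([0.24930021, 0.62667685, 0.24708065]), 'tcp_rot': array([ 1.88263432e-01,  9.82117979e-01, -1.01516670e-03, -3.53208351e-04]), 'contact_force': array([-0.08898249, -0.25512867, -0.37776794]), 'wrist_torque': array([ 0.04459895, -0.04350345,  0.01394311]), 'finger_force': 0.0, 'opening': 1.0008986508748277}
```

View pics/top0.png

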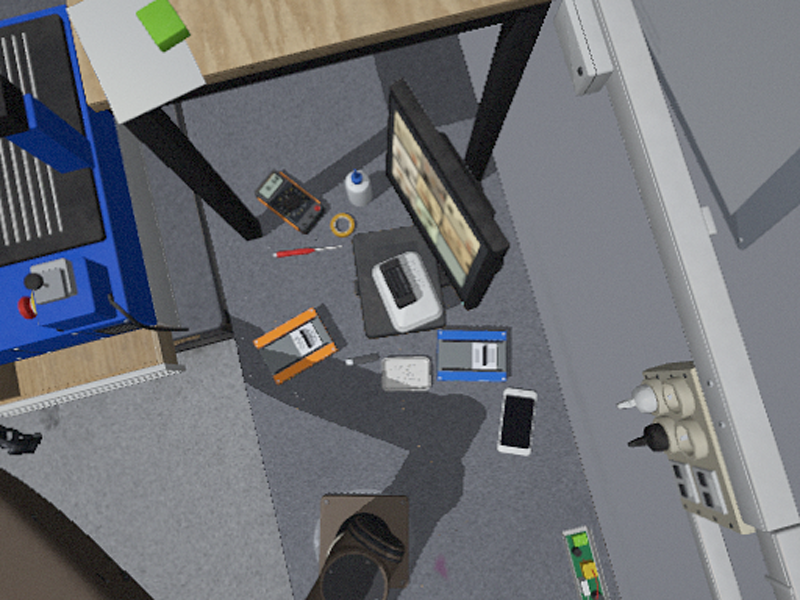

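View pics/scene0.png

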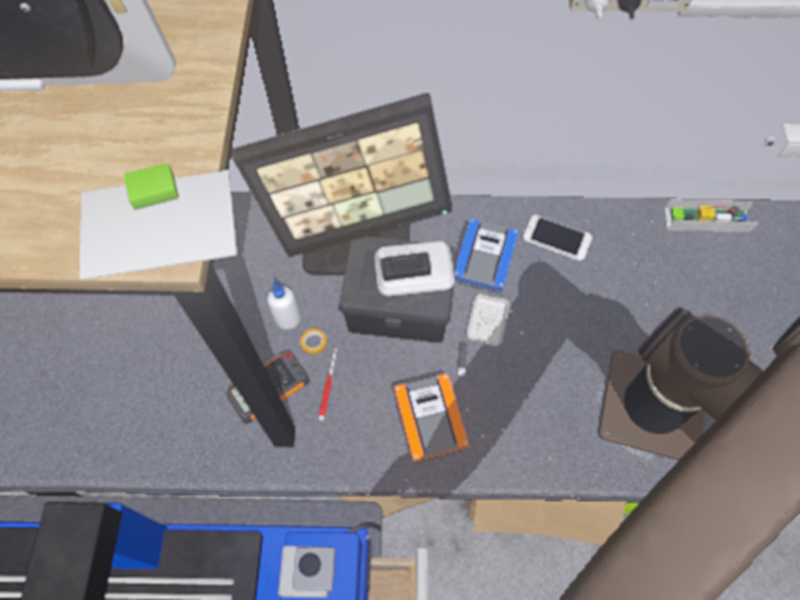

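The top view shows the orange hub at about (297,345) and the scene view shows it at about (430,415). The blue hub is clear of it, and a dark shelf leg stands ahead. I'll enlarge the orange hub.

```bash
python3 - <<'E'
from plant import ctrl
import cv2,numpy as np
a=ctrl.read_camera("top")["image"][190:252,155:223,::-1]
b=ctrl.read_camera("scene")["image"][232:300,245:305,::-1]
a=cv2.resize(a,None,fx=6,fy=6,interpolation=cv2.INTER_CUBIC);b=cv2.resize(b,None,fx=6,fy=6,interpolation=cv2.INTER_CUBIC)
o=np.zeros((408,800,3),np.uint8);o[:a.shape[0],:a.shape[1]]=a;o[:,430:430+b.shape[1]]=b[:,:370]
cv2.imwrite("pics/crop.png",o);print(a.shape,b.shape)
E
```

```text
(372, 408, 3) (408, 360, 3)
```

View pics/crop.png

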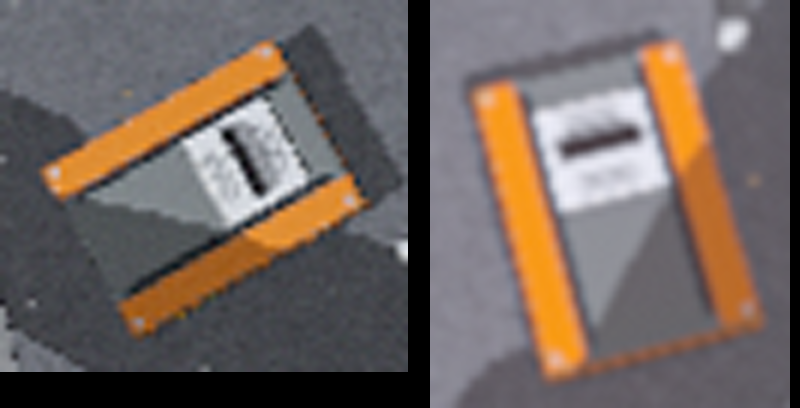

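The crop shows the four corner screws of the hub in both views. The ridge centre is at about (246,160) in the top view and (598,141) in the scene view, so the shutter is nearly shut. Next I'll fit the pose.

```bash
cat > h.py <<'E'
from plant import ctrl
import cv2,numpy as np
from scipy.spatial.transform import Rotation as Ro
def proj(c,X): return cv2.projectPoints(np.float64(X).reshape(-1,1,3),cv2.Rodrigues(c["R"])[0],c["t"],np.array([[c["fx"],0,c["cx"]],[0,c["fy"],c["cy"]],[0,0,1]]),np.array(c["dist"]))[0][:,0]
E
python3 - <<'E'
from h import *
from scipy.optimize import least_squares
cs=[ctrl.read_camera(n) for n in("top","scene")]
f=lambda p,o:(np.array(p)+.5)/6-.5+o
P=[f([(265,52),(55,173),(350,200),(138,322),(246,160)],[155,190]),
   f([(57,97),(127,360),(242,52),(318,308),(168,141)],[245,232])]
def pts(q):
    x,y,w,s,a,b=q
    L=np.array([[a,-b,.04],[a,b,.04],[-a,-b,.04],[-a,b,.04],[0,-.035+s,.0585]])
    return Ro.from_euler('z',w).apply(L)+[x,y,0]
def res(q):
    return np.concatenate([(proj(c,pts(q))-p).ravel() for c,p in zip(cs,P)])
r=least_squares(res,[.55,.2,.5,.0,.05,.065]);print(r.x,np.degrees(r.x[2]));print(r.fun.reshape(-1,2).round(2));print(pts(r.x)[4])
print(ctrl.get_state()['time'],Ro.from_quat(ctrl.get_state()['tcp_rot']).as_matrix().round(3))
E
```

```text
[0.41900191 0.15465145 0.53611994 0.00635205 0.04909042 0.06915558] 30.717409888600695
[[ 0.17 -0.48]
 [-0.06 -0.37]
 [ 0.1  -0.5 ]
 [ 0.02 -0.26]
 [-0.79 -0.67]
 [ 0.37  0.31]
 [ 0.22 -0.15]
 [ 0.21  0.24]
 [ 0.4   0.23]
 [ 0.88 -0.59]]
[0.4336354  0.13002289 0.0585    ]
0.3 [[-0.929  0.37  -0.   ]
 [ 0.37   0.929 -0.001]
 [ 0.    -0.001 -1.   ]]
```

Call:
drive_tool(
  moves=[
    [[0, 0, 0.164], [0, 0, 0], 0],
    [[0, 0, 0.164], [0, 0, 0], 0],
    [[0, 0, 0.164], [0, 0, 0], 0],
    [[0, 0, 0.164], [0, 0, 0], 0],
    [[0, 0, 0], [-0.055, -0.0095, 0], 0],
  ],
)

```text
time: 0.92
eef_pos: [0.2688, 0.5761, 0.2477]
tcp_rot: [0.494, 0.87, 0.0, -0.0]
contact_force: [0.7, -0.5, -0.1]
opening: -0.004
finger_force: 0.0
```

Call:
drive_tool(
  moves=[
    [[0, 0, 0], [-0.055, -0.0095, 0], 0],
    [[0, 0, 0], [-0.055, -0.0095, 0], 0],
    [[0, 0, 0], [-0.055, -0.0095, 0], 0],
    [[0, 0, 0], [-0.055, -0.0095, 0], 0],
    [[0, 0, 0], [-0.055, -0.0095, 0], 0],
  ],
)

```text
time: 1.55
eef_pos: [0.3695, 0.3127, 0.2485]
tcp_rot: [0.494, 0.869, 0.0, 0.0]
contact_force: [0.5, -0.2, 0.0]
opening: 0.002
finger_force: 0.0
```

Call:
drive_tool(
  moves=[
    [[0, 0, 0], [-0.055, -0.0095, 0], 0],
    [[0, 0, 0], [-0.055, -0.0095, 0], 0],
    [[0, 0, 0], [-0.055, -0.0095, 0], 0],
    [[0, 0, 0], [-0.055, -0.0095, 0], 0],
    [[0, 0, 0], [0, 0, 0], 0],
  ],
)

```text
time: 2.17
eef_pos: [0.4498, 0.1028, 0.2486]
tcp_rot: [0.497, 0.868, -0.0, 0.0]
contact_force: [0.4, 0.5, 0.3]
opening: -0.0
finger_force: 0.0
```

```bash
cat >> h.py <<'E'
H=np.array([.419,.15465,0]);W=.5361
def loc():
    s=ctrl.get_state();R=Ro.from_euler('z',W).inv()
    print("t",s['time'],"hub xyz",R.apply(s['eef_pos']-H).round(4),"F hub",R.apply(s['contact_force']).round(2),"open",round(s['opening'],3))
    T=R.as_matrix()@Ro.from_quat(s['tcp_rot']).as_matrix();print(T.round(3).tolist())
E
python3 -c "
from h import *
loc()
c=ctrl.read_camera('top')['image'][150:262,135:263,::-1];d=ctrl.read_camera('scene')['image'][192:304,205:333,::-1]
cv2.imwrite('pics/c2.png',cv2.resize(np.hstack([c,d]),(768,336),interpolation=cv2.INTER_CUBIC))"
```

```text
t 2.175 hub xyz [ 0.     -0.0603  0.2486] F hub [0.62 0.22 0.34] open -0.0
[[0.006, 1.0, 0.0], [1.0, -0.006, -0.001], [-0.001, 0.0, -1.0]]
```

View pics/c2.png

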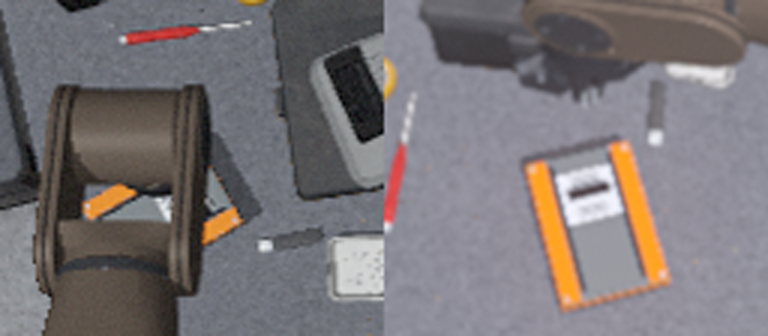

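The arm hangs above the hub, and the scene view shows the hub and shutter clear of the gripper. Descending now.

Call:
drive_tool(
  moves=[
    [[0, 0, 0], [0.002, 0, 0.05], 0],
    [[0, 0, 0], [0, 0, 0.05], 0],
    [[0, 0, 0], [0, 0, 0.045], 0],
    [[0, 0, 0], [0, 0, 0.015], 0],
    [[0, 0, 0], [0, 0, 0], 0],
  ],
)

```text
time: 2.9
eef_pos: [0.4473, 0.1084, 0.0881]
tcp_rot: [0.494, 0.87, -0.0, -0.001]
contact_force: [-0.2, -0.4, 0.2]
opening: 0.0
finger_force: 0.0
```

Call:
drive_tool(
  moves=[
    [[0, 0, 0], [0, 0, 0.005], 0],
    [[0, 0, 0], [0, 0, 0.004], 0],
    [[0, 0, 0], [0, 0, 0], 0],
  ],
)

```text
time: 3.28
eef_pos: [0.4481, 0.1075, 0.0798]
tcp_rot: [0.495, 0.869, 0.0, 0.0]
contact_force: [0.6, 0.7, -0.4]
opening: 0.002
finger_force: 0.0
```

```bash
python3 -c "
from h import *
loc()
d=ctrl.read_camera('scene')['image'][212:312,225:325,::-1]
cv2.imwrite('pics/c3.png',cv2.resize(d,(600,600),interpolation=cv2.INTER_CUBIC))"
```

```text
t 3.275 hub xyz [ 0.0009 -0.0554  0.0798] F hub [ 0.87  0.27 -0.45] open 0.002
[[0.0, 1.0, 0.001], [1.0, -0.0, -0.0], [-0.0, 0.001, -1.0]]
```

View pics/c3.png

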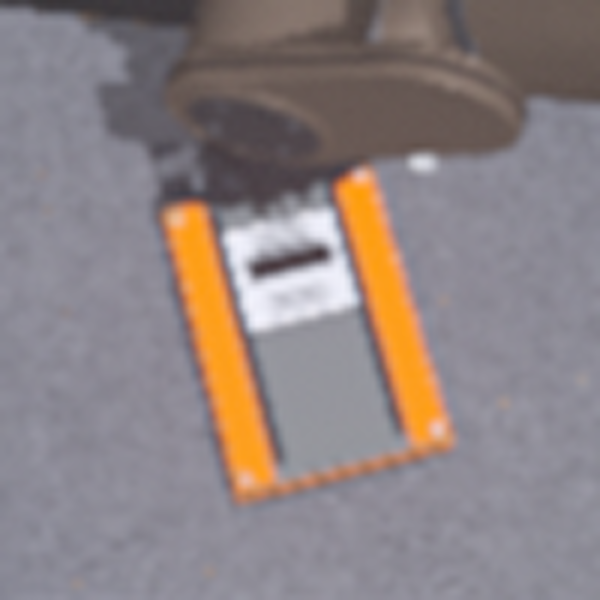

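The ridge is visible at (290,262), undisturbed, with the gripper just beyond it on the −y side. I'll go down gently while watching the force.

Call:
drive_tool(
  moves=[
    [[0, 0, 0], [0, 0, 0.004], 0],
    [[0, 0, 0], [0, 0, 0.003], 0],
    [[0, 0, 0], [0, 0, 0], 0],
  ],
)

```text
time: 3.7
eef_pos: [0.4475, 0.1074, 0.0719]
tcp_rot: [0.495, 0.869, -0.0, -0.0]
contact_force: [0.0, -0.4, -0.4]
opening: 0.003
finger_force: 0.0
```

Call:
drive_tool(
  moves=[
    [[0, 0, 0], [0, 0, 0.003], 0],
    [[0, 0, 0], [0, 0, 0.002], 0],
    [[0, 0, 0], [0, 0, 0], 0],
  ],
)

```text
time: 4.08
eef_pos: [0.4476, 0.1075, 0.0671]
tcp_rot: [0.495, 0.869, -0.0, -0.0]
contact_force: [-0.4, -0.6, 0.9]
opening: 0.004
finger_force: 0.0
```

Call:
drive_tool(
  moves=[
    [[0, 0, 0], [0.008, 0, 0], 0],
    [[0, 0, 0], [0.005, 0, 0], 0],
    [[0, 0, 0], [0.005, 0, 0], 0],
    [[0, 0, 0], [0.005, 0, 0], 0],
    [[0, 0, 0], [0.005, 0, 0], 0],
  ],
)

```text
time: 4.7
eef_pos: [0.4332, 0.1318, 0.0673]
tcp_rot: [0.495, 0.869, -0.0, 0.0]
contact_force: [1.6, -1.5, -0.7]
opening: 0.001
finger_force: 0.7
```

Call:
drive_tool(
  moves=[
    [[0, 0, 0], [0.005, 0, 0], 0],
    [[0, 0, 0], [0.005, 0, 0], 0],
    [[0, 0, 0], [0.005, 0, 0], 0],
    [[0, 0, 0], [0.005, 0, 0], 0],
    [[0, 0, 0], [0.005, 0, 0], 0],
  ],
)

```text
time: 5.32
eef_pos: [0.4205, 0.1533, 0.0673]
tcp_rot: [0.495, 0.869, -0.0, -0.0]
contact_force: [0.5, -2.5, 0.1]
opening: 0.003
finger_force: 0.7
```

```bash
python3 -c "
from h import *
loc()
d=ctrl.read_camera('scene')['image'][212:312,225:325,::-1]
cv2.imwrite('pics/c4.png',cv2.resize(d,(600,600),interpolation=cv2.INTER_CUBIC))"
```

```text
t 5.325 hub xyz [ 0.0006 -0.0019  0.0673] F hub [-0.86 -2.38  0.07] open 0.003
[[0.0, 1.0, -0.0], [1.0, -0.0, 0.0], [0.0, -0.0, -1.0]]
```

View pics/c4.png

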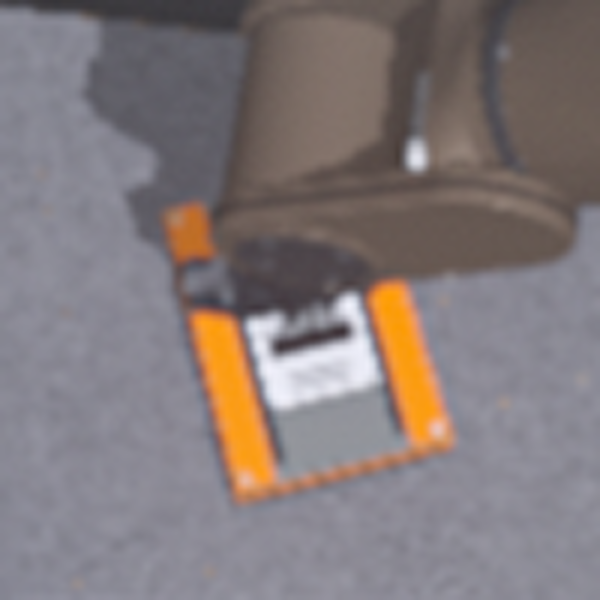

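The ridge has moved to about (312,338) and the hub's screws haven't moved. I'll push on slowly to the stop.

Call:
drive_tool(
  moves=[
    [[0, 0, 0], [0.003, 0, 0], 0],
    [[0, 0, 0], [0.002, 0, 0], 0],
    [[0, 0, 0], [0.002, 0, 0], 0],
    [[0, 0, 0], [0, 0, 0], 0],
  ],
)

```text
time: 5.88
eef_pos: [0.4171, 0.1593, 0.0674]
tcp_rot: [0.495, 0.869, 0.0, -0.0]
contact_force: [0.5, -0.2, -0.4]
opening: -0.002
finger_force: 0.1
```

Call:
drive_tool(
  moves=[
    [[0, 0, 0], [0.001, 0, 0], 0],
    [[0, 0, 0], [0.001, 0, 0], 0],
    [[0, 0, 0], [0, 0, 0], 0],
  ],
)

```text
time: 6.25
eef_pos: [0.4161, 0.1608, 0.0673]
tcp_rot: [0.495, 0.869, 0.0, -0.0]
contact_force: [0.6, -1.2, -0.9]
opening: 0.001
finger_force: 0.4
```

Call:
drive_tool(
  moves=[
    [[0, 0, 0], [0.001, 0, 0], 0],
    [[0, 0, 0], [0, 0, 0], 0],
  ],
)

```text
time: 6.5
eef_pos: [0.4156, 0.1617, 0.0673]
tcp_rot: [0.495, 0.869, 0.0, -0.0]
contact_force: [0.8, -1.1, 0.3]
opening: -0.002
finger_force: 0.5
```

Call:
drive_tool(
  moves=[
    [[0, 0, 0], [0.001, 0, 0], 0],
    [[0, 0, 0], [0, 0, 0], 0],
  ],
)

```text
time: 6.75
eef_pos: [0.4153, 0.1622, 0.0674]
tcp_rot: [0.494, 0.869, -0.0, 0.0]
contact_force: [1.5, -4.0, -0.8]
opening: -0.001
finger_force: 1.8
```

Call:
drive_tool(
  moves=[
    [[0, 0, 0], [0.001, 0, 0], 0],
    [[0, 0, 0], [0, 0, 0], 0],
  ],
)

```text
time: 7.0
eef_pos: [0.4152, 0.1625, 0.0674]
tcp_rot: [0.494, 0.869, -0.001, 0.001]
contact_force: [3.1, -6.8, -1.7]
opening: 0.001
finger_force: 3.4
```

Call:
drive_tool(
  moves=[
    [[0, 0, 0], [-0.004, 0, 0], 0],
    [[0, 0, 0], [-0.02, 0, -0.005], 0],
    [[0, 0, 0], [-0.02, 0, 0], 0],
    [[0, 0, 0], [-0.001, 0, 0], 0],
    [[0, 0, 0], [0, 0, 0], 0],
  ],
)

```text
time: 7.62
eef_pos: [0.437, 0.1251, 0.0721]
tcp_rot: [0.495, 0.869, 0.0, -0.001]
contact_force: [-0.8, -0.1, 0.8]
opening: 0.001
finger_force: 0.0
```

```bash
python3 -c "
from h import *
for i in range(3):
  loc();d=ctrl.read_camera('scene')['image'][212:312,225:325,::-1]
cv2.imwrite('pics/c5.png',cv2.resize(d,(600,600),interpolation=cv2.INTER_CUBIC))"
```

```text
t 7.625 hub xyz [ 0.0004 -0.0346  0.0721] F hub [-0.76  0.34  0.84] open 0.001
[[0.001, 1.0, -0.001], [1.0, -0.001, 0.001], [0.001, -0.001, -1.0]]
t 7.675 hub xyz [ 0.0003 -0.0345  0.072 ] F hub [ 0.34 -0.3   0.09] open -0.002
[[0.0, 1.0, -0.001], [1.0, -0.0, 0.001], [0.001, -0.001, -1.0]]
t 7.725 hub xyz [ 0.0004 -0.0344  0.0721] F hub [-0.14  0.38  0.04] open 0.0
[[-0.0, 1.0, -0.001], [1.0, 0.0, 0.001], [0.001, -0.001, -1.0]]
```

View pics/c5.png

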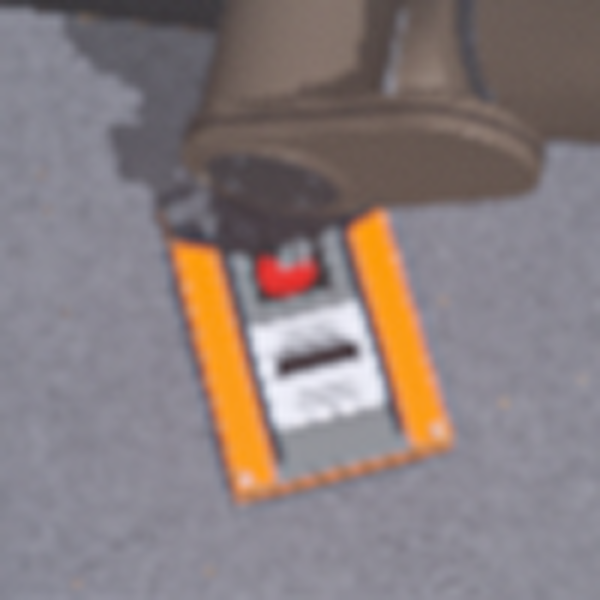

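The shutter is open with its ridge at (317,360). The red key is exposed at (285,275) with the fingertips above it, and the hub hasn't moved. Reaching in.

Call:
drive_tool(
  moves=[
    [[0, 0, 0], [0, 0, 0.008], 0],
    [[0, 0, 0], [0, 0, 0.007], 0],
    [[0, 0, 0], [0, 0, 0.007], 0],
    [[0, 0, 0], [0, 0, 0.004], 0],
    [[0, 0, 0], [0, 0, 0], 0],
  ],
)

```text
time: 8.4
eef_pos: [0.4373, 0.1246, 0.0458]
tcp_rot: [0.495, 0.869, -0.0, -0.0]
contact_force: [-0.5, -0.2, -0.5]
opening: -0.002
finger_force: 0.0
```

Call:
drive_tool(
  moves=[
    [[0, 0, 0], [0, 0, 0.003], 0],
    [[0, 0, 0], [0, 0, 0.002], 0],
    [[0, 0, 0], [0, 0, 0], 0],
  ],
)

```text
time: 8.78
eef_pos: [0.4375, 0.1247, 0.0412]
tcp_rot: [0.495, 0.869, -0.0, -0.0]
contact_force: [0.7, -0.9, 0.6]
opening: -0.006
finger_force: 0.0
```

Call:
drive_tool(
  moves=[
    [[0, 0, 0], [0, 0, 0.002], 0],
    [[0, 0, 0], [0, 0, 0.002], 0],
    [[0, 0, 0], [0, 0, 0], 0],
  ],
)

```text
time: 9.15
eef_pos: [0.4377, 0.1247, 0.0376]
tcp_rot: [0.495, 0.869, 0.0, 0.0]
contact_force: [-1.2, 0.5, 3.8]
opening: 0.0
finger_force: 1.8
```

Call:
drive_tool(
  moves=[
    [[0, 0, 0], [0, 0, 0.002], 0],
    [[0, 0, 0], [0, 0, 0.002], 0],
    [[0, 0, 0], [0, 0, 0], 0],
  ],
)

```text
time: 9.52
eef_pos: [0.4379, 0.1247, 0.0356]
tcp_rot: [0.494, 0.869, -0.001, -0.001]
contact_force: [-8.3, -1.0, 20.5]
opening: 0.002
finger_force: 10.5
```

Call:
drive_tool(
  moves=[
    [[0, 0, 0], [0, 0, -0.0007], 0],
    [[0, 0, 0], [0, 0, 0], 0],
    [[0, 0, 0], [0, 0, 0], 0],
    [[0, 0, 0], [0, 0, 0], 0],
    [[0, 0, 0], [0, 0, 0], 0],
  ],
)

```text
time: 10.15
eef_pos: [0.4379, 0.1247, 0.0357]
tcp_rot: [0.494, 0.869, -0.0, -0.0]
contact_force: [-6.2, 0.5, 16.0]
opening: -0.003
finger_force: 8.0
```

Call:
drive_tool(
  moves=[
    [[0, 0, 0], [0, 0, 0], 0],
    [[0, 0, 0], [0, 0, 0], 0],
    [[0, 0, 0], [0, 0, 0], 0],
    [[0, 0, 0], [0, 0, 0], 0],
    [[0, 0, 0], [0, 0, 0], 0],
  ],
)

```text
time: 10.78
eef_pos: [0.4379, 0.1247, 0.0357]
tcp_rot: [0.494, 0.869, -0.0, -0.0]
contact_force: [-5.9, -0.3, 16.1]
opening: -0.003
finger_force: 8.0
```

Call:
drive_tool(
  moves=[
    [[0, 0, 0], [0, 0, 0], 0],
    [[0, 0, 0], [0, 0, 0], 0],
    [[0, 0, 0], [0, 0, 0], 0],
    [[0, 0, 0], [0, 0, 0], 0],
    [[0, 0, 0], [0, 0, 0], 0],
  ],
)

```text
time: 11.4
eef_pos: [0.4379, 0.1247, 0.0357]
tcp_rot: [0.494, 0.869, -0.0, -0.0]
contact_force: [-5.3, -1.1, 16.1]
opening: -0.003
finger_force: 8.0
```

Call:
drive_tool(
  moves=[
    [[0, 0, 0], [0, 0, -0.01], 0],
    [[0, 0, 0], [0, 0, -0.02], 0],
    [[0, 0, 0], [0, 0, -0.025], 0],
    [[0, 0, 0], [0, 0, -0.025], 0],
    [[0, 0, 0], [0, 0, 0], 0],
  ],
)

```text
time: 12.02
eef_pos: [0.439, 0.1248, 0.1156]
tcp_rot: [0.495, 0.869, 0.001, 0.002]
contact_force: [0.8, 0.4, -0.5]
opening: 0.002
finger_force: 0.0
```

Call:
drive_tool(
  moves=[
    [[0, 0, 0], [0.03, 0, 0], 0],
    [[0, 0, 0], [0.03, 0, 0], 0],
    [[0, 0, 0], [0.024, 0, 0], 0],
    [[0, 0, 0], [0, 0, 0], 0],
    [[0, 0, 0], [0, 0, 0], 0],
  ],
)

```text
time: 12.65
eef_pos: [0.3944, 0.1965, 0.1131]
tcp_rot: [0.495, 0.869, -0.001, -0.0]
contact_force: [0.0, -0.1, 0.1]
opening: 0.001
finger_force: 0.0
```

```bash
python3 -c "
from h import *
loc();d=ctrl.read_camera('scene')['image'][212:312,225:325,::-1];c=ctrl.read_camera('top')['image'][170:270,145:245,::-1]
cv2.imwrite('pics/c6.png',cv2.resize(np.hstack([d,c]),(800,400),interpolation=cv2.INTER_CUBIC))"
```

```text
t 12.65 hub xyz [0.0003 0.0485 0.1131] F hub [-0.03 -0.08  0.13] open 0.001
[[-0.0, 1.0, -0.001], [1.0, 0.0, 0.0], [0.0, -0.001, -1.0]]
```

View pics/c6.png

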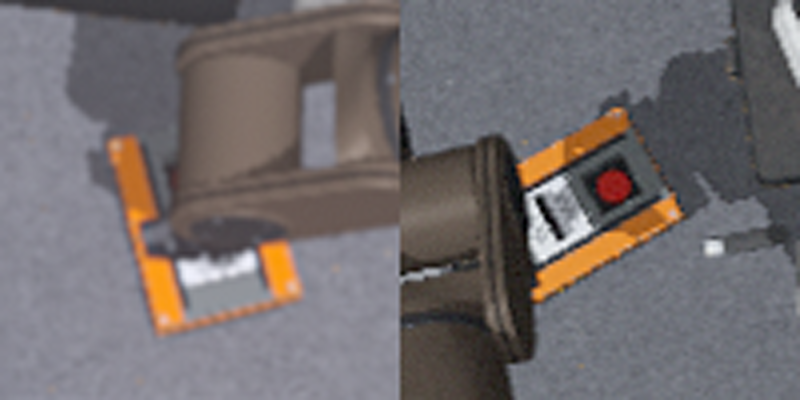

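In the top view the key is up at (614,187), the whole well is free, and the ridge is at (550,218). The hub is in place. Next I'll come down on the ridge's +y side and push the shutter shut.

Call:
drive_tool(
  moves=[
    [[0, 0, 0], [0, 0, 0.02], 0],
    [[0, 0, 0], [0, 0, 0.015], 0],
    [[0, 0, 0], [0, 0, 0.007], 0],
    [[0, 0, 0], [0, 0, 0.004], 0],
    [[0, 0, 0], [0, 0, 0], 0],
  ],
)

```text
time: 13.38
eef_pos: [0.3948, 0.1969, 0.068]
tcp_rot: [0.495, 0.869, -0.0, -0.0]
contact_force: [0.4, 0.1, 0.7]
opening: -0.0
finger_force: 0.0
```

Call:
drive_tool(
  moves=[
    [[0, 0, 0], [-0.007, 0, 0], 0],
    [[0, 0, 0], [-0.005, 0, 0], 0],
    [[0, 0, 0], [-0.005, 0, 0], 0],
    [[0, 0, 0], [-0.005, 0, 0], 0],
    [[0, 0, 0], [-0.005, 0, 0], 0],
  ],
)

```text
time: 14.0
eef_pos: [0.4088, 0.1735, 0.0682]
tcp_rot: [0.495, 0.869, 0.0, 0.0]
contact_force: [-0.5, 1.0, 2.0]
opening: 0.002
finger_force: 0.7
```

Call:
drive_tool(
  moves=[
    [[0, 0, 0], [-0.005, 0, 0], 0],
    [[0, 0, 0], [-0.005, 0, 0], 0],
    [[0, 0, 0], [-0.005, 0, 0], 0],
    [[0, 0, 0], [-0.005, 0, 0], 0],
    [[0, 0, 0], [-0.005, 0, 0], 0],
  ],
)

```text
time: 14.62
eef_pos: [0.4214, 0.1519, 0.068]
tcp_rot: [0.495, 0.869, -0.0, -0.0]
contact_force: [0.7, 1.0, 0.8]
opening: 0.002
finger_force: 0.7
```

Call:
drive_tool(
  moves=[
    [[0, 0, 0], [-0.005, 0, 0], 0],
    [[0, 0, 0], [-0.005, 0, 0], 0],
    [[0, 0, 0], [-0.002, 0, 0], 0],
    [[0, 0, 0], [0, 0, 0], 0],
  ],
)

```text
time: 15.12
eef_pos: [0.4273, 0.1415, 0.0679]
tcp_rot: [0.495, 0.869, -0.0, 0.0]
contact_force: [-0.1, -0.6, 0.0]
opening: -0.001
finger_force: 0.0
```

```bash
python3 -c "
from h import *
loc()"
```

```text
t 15.125 hub xyz [ 0.0004 -0.0155  0.0679] F hub [-0.45 -0.47  0.01] open -0.001
[[0.0, 1.0, -0.001], [1.0, -0.0, -0.0], [-0.0, -0.001, -1.0]]
```

Call:
drive_tool(
  moves=[
    [[0, 0, 0], [-0.002, 0, 0], 0],
    [[0, 0, 0], [-0.001, 0, 0], 0],
    [[0, 0, 0], [0, 0, 0], 0],
  ],
)

```text
time: 15.5
eef_pos: [0.4286, 0.1392, 0.0678]
tcp_rot: [0.495, 0.869, -0.0, -0.0]
contact_force: [-1.4, 1.3, -0.5]
opening: 0.002
finger_force: 0.4
```

Call:
drive_tool(
  moves=[
    [[0, 0, 0], [-0.001, 0, 0], 0],
    [[0, 0, 0], [0, 0, 0], 0],
  ],
)

```text
time: 15.75
eef_pos: [0.4291, 0.1384, 0.0678]
tcp_rot: [0.495, 0.869, -0.0, -0.0]
contact_force: [-1.0, 1.2, 0.1]
opening: -0.002
finger_force: 0.5
```

Call:
drive_tool(
  moves=[
    [[0, 0, 0], [-0.001, 0, 0], 0],
    [[0, 0, 0], [0, 0, 0], 0],
  ],
)

```text
time: 16.0
eef_pos: [0.4294, 0.1379, 0.0678]
tcp_rot: [0.495, 0.869, 0.0, -0.001]
contact_force: [-3.0, 2.4, -0.4]
opening: -0.003
finger_force: 1.9
```

Call:
drive_tool(
  moves=[
    [[0, 0, 0], [-0.001, 0, 0], 0],
    [[0, 0, 0], [0, 0, 0], 0],
  ],
)

```text
time: 16.25
eef_pos: [0.4295, 0.1378, 0.0679]
tcp_rot: [0.495, 0.869, 0.0, -0.002]
contact_force: [-4.3, 7.0, 1.1]
opening: -0.001
finger_force: 3.8
```

Call:
drive_tool(
  moves=[
    [[0, 0, 0], [0.006, 0, 0], 0],
    [[0, 0, 0], [0, 0, -0.03], 0],
    [[0, 0, 0], [0, 0, -0.05], 0],
    [[0, 0, 0], [0, 0, -0.05], 0],
    [[0, 0, 0], [0, 0, -0.03], 0],
  ],
)

```text
time: 16.88
eef_pos: [0.429, 0.1416, 0.2317]
tcp_rot: [0.495, 0.869, 0.001, 0.003]
contact_force: [1.2, 0.1, 0.3]
opening: 0.002
finger_force: 0.0
```

Call:
drive_tool(
  moves=[
    [[0, 0, 0], [0.05, 0, 0], 0],
    [[0, 0, 0], [0.05, 0, 0], 0],
    [[0, 0, 0], [0.05, 0, 0], 0],
    [[0, 0, 0], [0.05, 0, 0], 0],
    [[0, 0, 0], [0, 0, 0], 0],
  ],
)

```text
time: 17.5
eef_pos: [0.3241, 0.3158, 0.2285]
tcp_rot: [0.492, 0.87, 0.001, 0.001]
contact_force: [-0.2, -0.2, 0.7]
opening: 0.001
finger_force: 0.0
```

```bash
python3 -c "
from h import *
loc();d=ctrl.read_camera('scene')['image'][212:312,225:325,::-1];c=ctrl.read_camera('top')['image'][170:270,145:245,::-1]
cv2.imwrite('pics/c7.png',cv2.resize(np.hstack([d,c]),(800,400),interpolation=cv2.INTER_CUBIC))"
```

```text
t 17.5 hub xyz [0.0007 0.187  0.2285] F hub [-0.27 -0.08  0.71] open 0.001
[[-0.005, 1.0, 0.002], [1.0, 0.005, -0.001], [-0.001, 0.002, -1.0]]
```

View pics/c7.png

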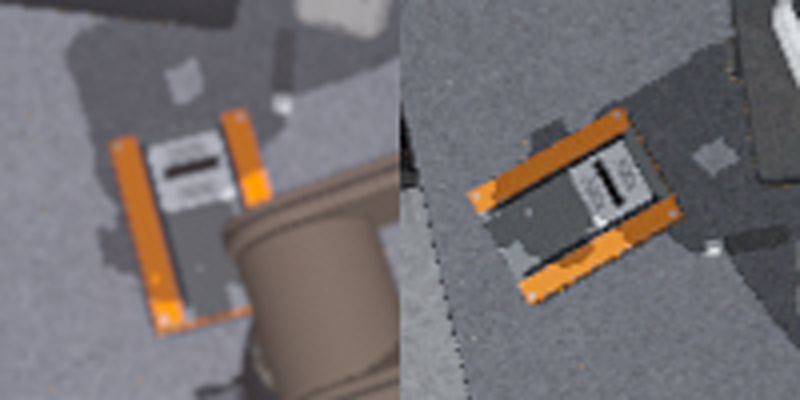

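The shutter is back at the −y end, with the ridge at (606,182) in the top view. It covers the well, the hub hasn't moved and the arm is clear, so I'm handing in.

```bash
python3 -c "
from plant import ctrl
print(ctrl.sign_off())"
```

```text
the job is handed in; nothing more can be done
None
```

I reset the orange hub: shutter pushed open to its stop, red key held down on its stop for about 2 s and released, shutter pushed fully shut. The hub is still where it was, I touched nothing else, and I handed the job in at about 17.5 s.

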